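Find the fuller canister on the balance and stow it in the spring holder

TASK

Find out which of the two look-alike red canisters is fuller: stand one on each pan of the pivot balance, let go of both, and see which side drops, without pushing the balance yourself. Take the canister that dropped straight from its pan and press it, upright and gently, into the spring holder past its lips until you feel it come home firmly on the pad inside, then let go; the pad's depth is unknown and it must not be rammed (keep it below 20 N). Leave the lighter canister standing on its pan, and leave everything else where it is.

Things in the scene. Friction and masses are not known exactly. Their poses are not given: they have to be found in the camera images.
- canister_a_center (a point): centre (45 mm above its underside) of one of two look-alike red plastic canisters with ribbed twist caps: cylinder 40 mm diameter, 90 mm high, foot tapering over its lowest 10 mm to 30 mm diameter, a groove 35 mm in diameter around it 15 to 21 mm above the underside; 95 to 205 g, its weight low down; z axis up along it; stands on the tray's floor, 3 mm above the table
- canister_b_center (a point): the same point of the other look-alike canister; which of the two is heavier changes from start to start and cannot be seen
- tray: fixed square tin tray, 270 x 270 mm, rim 14 mm high; origin at the centre of its underside on the table; the canisters stand on its robot side, two cups on its far side, and a folded fan is clipped along its +y rim (up to 42 mm high)
- balance: pivot balance: wooden foot 110 x 75 x 10 mm, brass cheeks up to 85 mm; origin under its centre on the table; the beam runs along its y axis and tilts about its x axis, with the pivot 75 mm above the table and a pointer up to 119 mm. Each arm bears a pan 110 mm from the pivot, its floor 17 mm below the pivot when level; the pans sit on short springs (1 mm per 1.5 N, 7 mm at most)
- beam (a joint): tilt of the beam, rad: 0 level, soft stops at about -0.09 (the pan at the balance's +y end is down) and +0.09 (the pan at the -y end is down); the pans tilt with it. Empty, it levels itself; loaded, it tips slowly to one stop and stays there (nearly equal weights take some seconds)
- pan_left (a point): centre of the floor of the pan at the balance's +y end: square tin pan 56 mm outside, 52 mm inside, with an 8 mm rim above its floor; z axis is the pan's normal; it swings 10 mm up or down
- pan_right (a point): the same for the pan at the balance's -y end
- holder_mouth (a point): centre of the mouth of the spring holder, at its rim 54 mm above the table: open-topped steel sleeve, walls 3 mm, 50 mm clear inside along its x, 64 mm along its y; z up. Low inside, on its +y and -y sides, two spring lips 35 mm apart carry a canister merely set on them; they spread under a push of 3 to 12 N that dies away as they give, and snap into the groove above its foot as it comes home
- seat: the holder's base plate, 85 x 85 x 4 mm, origin at its underside on the table. Above it in the sleeve is a stiff cork pad (30 mm across; gives 1 mm per 6 N, 3.5 mm at most), home for the canister, with the lips 15.5 mm above it. Their height differs from start to start and is not measured: pad 26 to 46 mm below the rim. Home is felt: there a push of 12 to 16 N stays when one stops
- cup0: small glazed cup, 54 wide, 42 high, at the far side of the tray (bystander, loose; sizes in mm; origin at its underside)
- cup1: second small glazed cup, like the first, at the far side of the tray (bystander, loose; sizes in mm; origin at its underside)
- cup2: third small glazed cup, like the first, on the table between robot and holder (bystander, loose; sizes in mm; origin at its underside)
- roasting_plate: round aluminium plate, 170 wide, 16 high (bystander, loose; sizes in mm; origin at its underside)
- jar: glass jar with a lid, 64 wide, 100 high (bystander, loose; sizes in mm; origin at its underside)
- scoop: wooden spoon, 170 mm long, lying flat on the table (bystander, loose; origin at its underside)
- tea_box: cardboard box 90 x 60 x 50 high (bystander, loose; sizes in mm; origin at its underside)
Mind the look-alikes: they are no part of the job. What is shaped like the part that bears canister_b_center but purple is not meant.

How it is judged:
On the way, in this order (a step that is already met when the one before it is completed fails the run):
1. one canister stands on each pan, both let go, and one side has dropped to its stop ((((horizontal distance between canister_a_center and pan_left below 0.02 m and contact force between canister_a and balance above 0.2 N) and (horizontal distance between canister_b_center and pan_right below 0.02 m and contact force between canister_b and balance above 0.2 N)) or ((horizontal distance between canister_a_center and pan_right below 0.02 m and contact force between canister_a and balance above 0.2 N) and (horizontal distance between canister_b_center and pan_left below 0.02 m and contact force between canister_b and balance above 0.2 N))) and (value of joint beam below -0.06 rad or value of joint beam above 0.06 rad) and contact force between the fingers and canister_a below 0.05 N and contact force between the fingers and canister_b below 0.05 N), for 0.5 s.
2. the canister that dropped is gripped on its pan while the other one still stands on the other pan ((((horizontal distance between canister_a_center and pan_left below 0.02 m and contact force between canister_a and balance above 0.2 N) and (horizontal distance between canister_b_center and pan_right below 0.02 m and contact force between canister_b and balance above 0.2 N) and value of joint beam below -0.06 rad and contact force between the fingers and canister_a above 1 N) or ((horizontal distance between canister_a_center and pan_right below 0.02 m and contact force between canister_a and balance above 0.2 N) and (horizontal distance between canister_b_center and pan_left below 0.02 m and contact force between canister_b and balance above 0.2 N) and value of joint beam above 0.06 rad and contact force between the fingers and canister_a above 1 N) or ((horizontal distance between canister_b_center and pan_left below 0.02 m and contact force between canister_b and balance above 0.2 N) and (horizontal distance between canister_a_center and pan_right below 0.02 m and contact force between canister_a and balance above 0.2 N) and value of joint beam below -0.06 rad and contact force between the fingers and canister_b above 1 N) or ((horizontal distance between canister_b_center and pan_right below 0.02 m and contact force between canister_b and balance above 0.2 N) and (horizontal distance between canister_a_center and pan_left below 0.02 m and contact force between canister_a and balance above 0.2 N) and value of joint beam above 0.06 rad and contact force between the fingers and canister_b above 1 N))), for 0.05 s.
At the end, for the whole second after the job is handed in: One canister stands in the spring holder (within 8 mm of its axis, within 7 degrees of upright) and bears on the pad inside with at least 0.8 N; the other stands on a pan of the balance (within 20 mm of the pan's centre, tilted less than 14 degrees); both are released and at rest (((horizontal distance between canister_a_center and holder_mouth below 0.008 m and angle between canister_a_center's own z axis and vertical below 0.12 rad and contact force between canister_a and pad above 0.8 N and linear speed of each of canister_a, canister_b below 0.02 m/s and ((horizontal distance between canister_b_center and pan_left below 0.02 m and contact force between canister_b and balance above 0.2 N) or (horizontal distance between canister_b_center and pan_right below 0.02 m and contact force between canister_b and balance above 0.2 N)) and angle between canister_b_center's own z axis and vertical below 0.25 rad) or (horizontal distance between canister_b_center and holder_mouth below 0.008 m and angle between canister_b_center's own z axis and vertical below 0.12 rad and contact force between canister_b and pad above 0.8 N and linear speed of each of canister_b, canister_a below 0.02 m/s and ((horizontal distance between canister_a_center and pan_left below 0.02 m and contact force between canister_a and balance above 0.2 N) or (horizontal distance between canister_a_center and pan_right below 0.02 m and contact force between canister_a and balance above 0.2 N)) and angle between canister_a_center's own z axis and vertical below 0.25 rad))); the robot touches nothing.
It fails at once if a canister is pressed on the holder's pad with more than 24 N (contact force between any of canister_a, canister_b and pad above 24 N).
It fails at once if a canister is pressed on the balance with more than 18 N (contact force between any of canister_a, canister_b and balance above 18 N).
It fails at once if the robot pushes the balance itself (more than 3 N) (contact force between any of the fingers, the arm and balance above 3 N).
It fails at once if a canister is tipped by more than 35 degrees (angle between any of canister_a_center, canister_b_center's own z axis and vertical above 0.61 rad).
It fails at once if a bystander is moved by more than 25 mm (distance of any of cup0, cup1, cup2, roasting_plate, jar, scoop, tea_box from where it was at the start of the episode above 0.025 m).
It also fails if it takes over 72 s, if anything falls off the work surface, if the arm or the gripper's body presses on something with over 40 N, if the wrist force passes 120 N, or if a joint passes its speed limit or range.

ROBOT

A 6-joint arm with a two-finger parallel gripper is mounted at the origin on the work surface. World frame = base frame: x ahead of the robot, y to its left, z up, the work surface at z = 0. Lengths are in m, angles in rad, forces in N, time in s.
With the tool pointing down it reaches from about 0.325 to 0.85 m from the base axis. Payload 4.4 kg.
Tool frame: the origin (TCP) lies between the finger pads; the fingertips stand ctrl.tip_reach ahead of it and the grasp point (between the pads) lies 2 mm behind it (ctrl.tip_reach is the distance from the TCP to the fingertips, in m); z points along the fingers, y is the line along which they close (so a half turn about z gives the same grasp; the last joint's range is limited). The gripper opens to 94 mm and grips with 3 to 60 N. Pads are 16 mm wide; open, the fingers measure 119 mm over their backs; the gripper's body (75 mm by 177 mm) begins 78 mm behind the grasp point.
Start: joints at [1.153, 0.207, 1.542, -0, 1.393, -0.15], TCP at [0.152, 0.555, 0.222] pointing down, gripper open.
Joint ranges: [-2.73, 2.73], [-0.86, 2.22], [0.23, 2.46], [-1.11, 4.25], [0.08, 2.63], [-2.82, 2.82]. Speed limits (rad/s): [2.79, 2.79, 3.14, 3.14, 3.14, 3.14].

INTERFACE

Orientations are given as [roll, pitch, yaw] about the fixed x, y, z axes, in that order (R = Rz(yaw) Ry(pitch) Rx(roll)).
In Python, from plant import ctrl, optics, nets gives the robot as it stands.
- The arm moves only by the shell command python3 -m crank 'ROWS' [OPENING]. ROWS is JSON, a list that holds one entry, the list of rows, each a list of 4 numbers: the shift along the tool's x, y, z normalised to -1 to 1, where 1 is 2 cm, then the turn about the tool's z normalised to -1 to 1, where 1 is 0.1 rad. In form: [[[tx, ty, tz, spin], ...]]. A call has exactly 10 rows; each row shifts and turns the commanded pose from where the row before left it, along the tool's axes as they then stand; what a row does not reach is not made up. A row lasts 1/10 s, in which the tool goes at most 50 mm and 8.59 degrees, less where a joint would pass 70% of its speed; a pose out of reach is approached as far as the arm can. A call with a number of a shift or a turn outside -1 to 1 is refused whole. A call with a gripper value outside its range is refused whole. OPENING is the closure, from 0 (fully open) to 1 (shut), set as the call begins (- or left out, the last holds). The fingers move at their own pace and stop on an object; the grip force is fixed at half the most. Time passes only in rows, so rows that do not move let the fingers close, or fill a call up. It gives the time, the measured TCP pose, the force, the opening and the grip force at its end, in the units of the state.
- ctrl.sense(): the state, without advancing time (a new reading comes with each control period).
- optics.get_image(name): name is "scene" or "top" or "wrist"; returns the picture (400x640x3 uint8, blue, green, red); there is no depth.
- optics.camera_model(name): a dict with "fx", "fy", "cx", "cy" (pixels), "R" (3x3) and "t" (3): a world point X has camera coordinates R X + t. Camera axes: x right, y down, z forward; pixel columns grow to the right and rows downward; lengths in m; the calibration is good to about 2 mm. The wrist camera is an equidistant fisheye: a pixel r from the principal point sees the ray r / f radians off the axis. A picture is of the moment at which its call begins: read the wrist's pose just before it. camera_model takes no time and is no camera call; for the wrist camera it gives the pose at the moment of the call.
- ctrl.finish_job(): hands the job in; it is judged then, once.
Trained networks look in the newest picture that a camera, given by its name, has taken for a name from the list of things; names that differ only in an ending like _2 or _b are one class to them, and where a whole thing is asked for, a point or a joint stands for the part that bears it (a point fixed in the world has none). Each returns a list of dicts, best first, with "confidence" (0 to 1); they miss things now and then, are a little off and sometimes report something else, mostly with a low value. They report only what shows in the picture. A call takes as long as a camera call. They do not tell look-alikes from the thing itself.
- nets.recognise(camera, label): "uv" ([column, row] in pixels, amid what is visible of it).
- nets.regions_of(camera, label): "region" (400x640 bool, what is visible of it) and "uv" ([column, row] in pixels, amid what is visible of it).
The state is a dict: "t": time; "joint_pos": joint angles; "qvel": joint speeds; "tau": joint torques, N m; "ee_pos": TCP position; "eef_rot": TCP orientation; "force": force on the tool from outside, world axes, zero at the start; "moment": the same for the moment, N m; "gripper_width": finger opening in m; "grip_force": force on a finger pad.
Only numpy, scipy, OpenCV 4.12 (cv2) and the standard library are available. Lean on these libraries where they do the work, as an engineer would, in place of code of your own. Each camera call takes 0.05 s, during which the arm holds its last target. There are 200 camera calls.

## Working session

There is one attempt and no reset: what is moved stays moved. The work goes in short steps, Python scripts to look and compute and a shell command to move; the robot and the scene stay as the last step left them, time stands still between calls to the robot, and variables do not carry over. Pictures are saved under pics/ and viewed, at most 10 in all, crops included, and the job is handed in when it is done.

```bash
ls; mkdir -p pics
python3 - <<'E'
from plant import ctrl, optics, nets
import cv2
s=ctrl.sense();print(s, ctrl.tip_reach)
for n in("scene","top"):
    cv2.imwrite(f"pics/{n}0.png",optics.get_image(n))
    m=optics.camera_model(n);print(n,{k:(v if isinstance(v,float) else str(v)) for k,v in m.items()})
    for l in("canister_a_center","tray","balance","pan_left","pan_right","seat","holder_mouth","cup0","jar","tea_box"):
        print(l,[(round(float(d["confidence"]),2),[round(float(x)) for x in d["uv"]]) for d in nets.recognise(n,l)][:4])
E
```

```text
pics
{'t': 0.0, 'joint_pos': array([ 1.15249433e+00,  2.07424895e-01,  1.54291307e+00,  4.22318016e-06,
        1.39351090e+00, -1.50487238e-01]), 'qvel': array([ 5.71195339e-04,  6.56034494e-04, -1.16683061e-03,  2.38764422e-04,
       -2.78616623e-03,  5.88265325e-05]), 'tau': array([-1.45503815e-03, -3.70875585e+01, -2.81413811e+01,  6.96003833e-02,
        3.60592932e-02, -1.63360633e-04]), 'ee_pos': array([0.1518503 , 0.5538008 , 0.22130739]), 'eef_rot': array([-3.13936257e+00, -3.42358588e-04,  2.87377676e+00]), 'force': array([ 0.17143592, -0.49978358,  1.05248732]), 'moment': array([ 0.00673923,  0.00565291, -0.01996761]), 'grip_force': 0.0, 'gripper_width': 0.09409904094616552} 0.017
scene {'fx': 363.41044985823896, 'fy': 363.41044985823896, 'cx': 314.6966526530423, 'cy': 202.2692984804123, 'R': '[[-0.25155222  0.96784093 -0.0023286 ]\n [ 0.83606093  0.21608787 -0.50428976]\n [-0.48756908 -0.12880206 -0.86353137]]', 't': '[ 0.16251899 -0.41491692  1.3126411 ]'}
canister_a_center [(0.73, [400, 217]), (0.26, [314, 217])]
tray [(0.7, [424, 246]), (0.39, [350, 228])]
balance [(0
[... 334 characters left out ...]
: 491.22259173910135, 'cx': 324.05463638891143, 'cy': 190.6805432184487, 'R': '[[ 0.00841462 -0.99989434  0.0118531 ]\n [-0.99565574 -0.00947698 -0.09262739]\n [ 0.09272993 -0.01102218 -0.99563029]]', 't': '[-0.01386798  0.53489358  1.60468704]'}
canister_a_center [(0.52, [259, 188])]
tray [(0.96, [238, 184]), (0.51, [420, 136])]
balance [(0.97, [334, 170]), (0.33, [308, 112])]
pan_left [(0.58, [300, 170])]
pan_right [(0.82, [362, 172]), (0.37, [333, 171])]
seat [(0.9, [433, 192]), (0.27, [332, 168])]
holder_mouth [(0.53, [440, 189])]
cup0 [(0.79, [371, 222]), (0.74, [227, 154]), (0.58, [250, 155]), (0.48, [340, 168])]
jar [(0.61, [307, 111])]
tea_box [(0.68, [367, 120]), (0.48, [306, 111])]
```

Run:
```python
import cv2,numpy as np
a=cv2.imread("pics/scene0.png")[130:330,150:490];b=cv2.imread("pics/top0.png")[60:260,170:510]
c=np.vstack([cv2.resize(x,None,fx=1.5,fy=1.5,interpolation=cv2.INTER_CUBIC) for x in(a,b)])
cv2.imwrite("pics/c0.png",c);print(c.shape)
```

```text
(600, 510, 3)
```

View pics/c0.png

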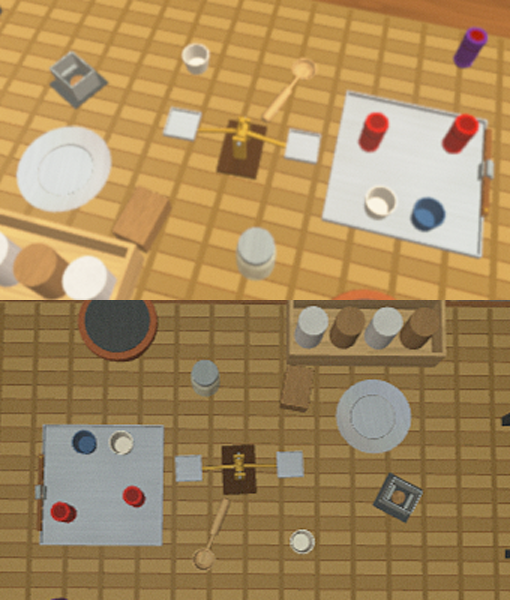

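```bash
cat > h.py <<'E'
import numpy as np, cv2
from scipy.optimize import least_squares
from plant import ctrl, optics, nets
def proj(m,P):
    c=np.atleast_2d(P)@np.array(m["R"]).T+np.array(m["t"]); return np.c_[m["fx"]*c[:,0]/c[:,2]+m["cx"],m["fy"]*c[:,1]/c[:,2]+m["cy"]]
def projw(m,P):  # wrist fisheye
    c=np.atleast_2d(P)@np.array(m["R"]).T+np.array(m["t"]); th=np.arctan2(np.hypot(c[:,0],c[:,1]),c[:,2]); ph=np.arctan2(c[:,1],c[:,0])
    return np.c_[m["fx"]*th*np.cos(ph)+m["cx"],m["fy"]*th*np.sin(ph)+m["cy"]]
def ray(m,uv,z,wrist=False):
    d=np.array([(uv[0]-m["cx"])/m["fx"],(uv[1]-m["cy"])/m["fy"],1.])
    if wrist: th=np.hypot(d[0],d[1]); d=np.array([*(d[:2]*np.sin(th)/max(th,1e-9)),np.cos(th)])
    R=np.array(m["R"]); o=-R.T@np.array(m["t"]); d=R.T@d; return o+d*(z-o[2])/d[2]
def red(img):
    h=cv2.cvtColor(img,cv2.COLOR_BGR2HSV); k=(((h[...,0]<8)|(h[...,0]>173))&(h[...,1]>150)&(h[...,2]>70)).astype(np.uint8)
    n,l,st,c=cv2.connectedComponentsWithStats(k); return [(c[i],st[i],l==i) for i in range(1,n) if st[i,4]>60]
A=np.linspace(0,2*np.pi,40)[:-1]
def cyl(x,y,z0):
    pts=[[x+r*np.cos(a),y+r*np.sin(a),z0+h] for r,h in((.015,0),(.02,.01),(.02,.09)) for a in A]; return np.array(pts)
def cylcen(m,x,y,z0,pf=proj):
    u=cv2.convexHull(pf(m,cyl(x,y,z0)).astype(np.float32)); M=cv2.moments(u); return np.array([M["m10"],M["m01"]])/M["m00"]
def togo(x,y,z=None,yaw=None):
    s=ctrl.sense();p=s["ee_pos"];w=s["eef_rot"][2];dx,dy=x-p[0],y-p[1]
    o=[(np.cos(w)*dx+np.sin(w)*dy)/.02,(np.sin(w)*dx-np.cos(w)*dy)/.02]
    if z is not None:o.append((p[2]-z)/.02)
    if yaw is not None:o.append(-((yaw-w+np.pi/2)%np.pi-np.pi/2)/.1)
    return np.round(o,2)
E
python3 - <<'E'
from h import *
M={n:optics.camera_model(n) for n in("top","scene")}; I={n:cv2.imread(f"pics/{n}0.png") for n in M}
for n in M: print(n,[(c.round(1),s) for c,s,_ in red(I[n])])
T=[(211,201),(258,191)]
for t in T:
    g=ray(M["top"],t,.09)[:2]; ob={}
    for n in M:
        e=cylcen(M[n],*g,.003); ob[n]=min((c for c,_,_ in red(I[n])),key=lambda c:np.hypot(*(c-e)))
    sol=[least_squares(lambda p:np.concatenate([cylcen(M[n],*p,.003)-ob[n] for n in N]),g,diff_step=1e-4) for N in(["top"],["scene"],["top","scene"])]
    print([s.x.round(4) for s in sol],sol[-1].fun.round(2))
for n in M:
    optics.get_image(n)
    for l,z in(("pan_left",.060),("pan_right",.060),("seat",.03),("tray",.005),("cup2",.02),("balance",.0)):
        for d in nets.regions_of(n,l)[:3]:
            k=d["region"].astype(np.uint8); ys,xs=np.nonzero(k)
            if len(xs)==0: continue
            r=cv2.minAreaRect(np.c_[xs,ys].astype(np.float32)); c=(xs.mean(),ys.mean())
            print(n,l,round(float(d["confidence"]),2),np.round(c,1),len(xs),"world",ray(M[n],c,z)[:2].round(4),"rect",np.round(r[1],1),round(r[2],1))
E
```

```text
top [(array([258.5, 190.6]), array([252, 184,  14,  14, 139], dtype=int32)), (array([211.3, 201.2]), array([204, 195,  16,  13, 157], dtype=int32))]
scene [(array([398.8, 217.2]), array([390, 206,  19,  24, 300], dtype=int32)), (array([456.9, 218.2]), array([446, 206,  23,  26, 354], dtype=int32))]
[array([0.4944, 0.356 ]), array([0.489 , 0.3556]), array([0.4916, 0.3556])] [ 0.11  0.86 -0.09  0.83]
[array([0.5302, 0.2039]), array([0.5254, 0.2034]), array([0.5277, 0.2035])] [ 0.11  0.78 -0.07  0.74]
top pan_left 0.74 [295.9 171.5] 304 world [0.5935 0.0835] rect [17. 17.] 90.0
top pan_left 0.37 [250.6 154.6] 216 world [0.6476 0.2319] rect [15. 15.] 90.0
top pan_right 0.51 [363.6 169.2] 324 world [ 0.6033 -0.1371] rect [18. 18.] 90.0
top seat 0.86 [432.7 193. ] 369 world [ 0.5303 -0.3692] rect [25.2 23.7] 29.7
top seat 0.26 [371.5 220.8] 216 world [ 0.4365 -0.166 ] rect [16. 15.] 90.0
top tray 0.96 [237.5 184.1] 6004 world [0.5562 0.2812] rect [85.6 81.2] 1.0
top cup2 0.59 [259.  190.3] 159 world [0.5347 0.207 ] rect [14.8 12. ] 45.0
top cup2 0.58 [250.8 154.8] 224 world [0.6535 0.2369] rect [16. 16.] 90.0
top cup2 0.5 [225.9 154.5] 203 world [0.6539 0.3201] rect [15.7 15.2] 63.4
scene pan_left 0.69 [351.4 227.5] 401 world [0.5901 0.0859] rect [20.4 20.1] 10.3
scene seat 0.89 [199.4 187.5] 357 world [ 0.5585 -0.3708] rect [25.1 29.4] 47.7
scene seat 0.7 [402.9 264.8] 399 world [0.6471 0.2364] rect [22. 21.] 90.0
scene tray 0.82 [423.5 246.5] 7935 world [0.5695 0.2875] rect [109.1  92.2] 11.5
scene cup2 0.77 [434.4 272.7] 406 world [0.6438 0.3196] rect [22. 22.] 90.0
scene cup2 0.72 [279.9 168.9] 303 world [ 0.4296 -0.1657] rect [20. 17.] 90.0
scene cup2 0.68 [402.8 264.7] 384 world [0.6426 0.2375] rect [21.  21.9] 26.6
scene balance 0.58 [310.9 224.1] 2013 world [ 0.578  -0.0288] rect [103.9  40.8] 9.5
```

```bash
python3 -c "
from h import *
print(togo(.5277-.0,.2035,.22,np.pi+.04))"
```

```text
[-22.75 -11.96   0.12  -3.08]
```

```bash
python3 -m crank '[[[-1,-0.52,0,0],[-1,-0.52,0,0],[-1,-0.52,0,0],[-1,-0.52,0,0],[-1,-0.52,0,0],[-1,-0.52,0,0],[-1,-0.52,0,0],[-1,-0.52,0,0],[-1,-0.52,0,0],[-1,-0.52,0,0]]]' 0
python3 -m crank '[[[-1,-0.53,0,0],[-1,-0.53,0,0],[-1,-0.53,0,0],[-1,-0.53,0,0],[-1,-0.53,0,0],[-1,-0.53,0,0],[-1,-0.53,0,0],[-0.9,-0.5,0,0],[-0.5,-0.3,0,-0.5],[0,0,0,-0.5]]]'
python3 -c "
from h import *
print(togo(.5277-.0,.2035,.22,np.pi+.04))"
```

```text
t: 2.8
ee_pos: [0.3182, 0.4006, 0.2226]
eef_rot: [3.141, 0.0, 2.874]
force: [0.5, 0.1, -0.9]
gripper_width: 0.0937
grip_force: 0.0
t: 3.8
ee_pos: [0.4569, 0.2686, 0.2225]
eef_rot: [-3.141, 0.001, 2.974]
force: [-0.6, 1.4, -0.6]
gripper_width: 0.094
grip_force: 0.0
[-4.04 -2.62  0.13 -2.08]
```

```bash
python3 -m crank '[[[-1,-0.65,0,0],[-1,-0.65,0,0],[-1,-0.65,0,0],[-0.5,-0.4,0,0],[0,0,0,-1],[0,0,0,-1],[0,0,0,0],[0,0,0,0],[0,0,0,0],[0,0,0,0]]]'
cat > look.py <<'E'
import sys
from h import *
def look(name=None):
    m=optics.camera_model("wrist"); s=ctrl.sense(); im=optics.get_image("wrist")
    if name: cv2.imwrite(f"pics/{name}.png",im)
    return m,s,im
def fitcan(m,im,z0,g):
    R=red(im); out=[]
    for c,s,_ in R:
        if s[0]<=0 or s[1]<=0 or s[0]+s[2]>=640 or s[1]+s[3]>=400 : continue
        q=least_squares(lambda p:cylcen(m,*p,z0,projw)-c,g,diff_step=1e-4); out.append((q.x.round(4),s.tolist()))
    return out
E
python3 - <<'E'
from look import *
m,s,im=look("w1"); print(s["ee_pos"],s["eef_rot"],m["fx"],m["cx"],m["cy"]); print("cam",-np.array(m["R"]).T@m["t"])
print(fitcan(m,im,.003,[.52,.2])); print([(c,s.tolist()) for c,s,_ in red(im)])
print(projw(m,[[.5277,.2035,.093],[.4916,.3556,.093],[.593,.084,.066],[.602,-.136,.066]]))
E
```

```text
t: 4.8
ee_pos: [0.5167, 0.212, 0.2225]
eef_rot: [-3.142, -0.0, -3.11]
force: [-0.1, 0.2, 0.1]
gripper_width: 0.0941
grip_force: 0.0
[0.51667322 0.21199687 0.22249119] [-3.14157915e+00 -3.44820722e-06 -3.10985974e+00] 309.70691628693146 315.23657022628475 189.2846368776209
cam [0.44790195 0.20974592 0.38518097]
[(array([0.4918, 0.3575]), [416, 142, 57, 44, 1695]), (array([0.5275, 0.2032]), [286, 165, 40, 50, 1522])]
[(array([445.50383481, 162.41533923]), [416, 142, 57, 44, 1695]), (array([306.42838371, 190.51445466]), [286, 165, 40, 50, 1522])]
[[306.05176476 196.72672203]
 [455.67692767 166.90093277]
 [203.78980402 240.87415435]
 [ 70.38270887 232.7559241 ]]
```

View pics/w1.png

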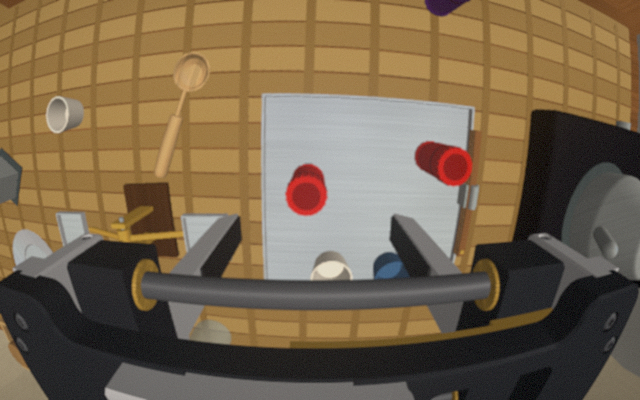

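Wrist view: canister B at about (306,190), A at (445,162), both consistent with the overhead estimate; pans are hidden partly by the fingers. Grasp B.

```bash
python3 -c "
from h import *
print(togo(.5275,.2032,.074,np.pi+.04))"
```

```text
[-0.53 -0.46  7.43 -0.08]
```

```bash
python3 -m crank '[[[-0.53,-0.46,0,0],[0,0,0,0],[0,0,1,0],[0,0,1,0],[0,0,1,0],[0,0,1,0],[0,0,1,0],[0,0,1,0],[0,0,1,0],[0,0,0.43,0]]]'
python3 -c "
from h import *
print(togo(.5275,.2032,.074,np.pi+.04))"
python3 -m crank '[[[0,0,0,0],[0,0,0,0],[0,0,0,0],[0,0,0,0],[0,0,0,0],[0,0,0,0],[0,0,0,0],[0,0,0,0],[0,0,0,0],[0,0,0,0]]]' 1
```

```text
t: 5.85
ee_pos: [0.5265, 0.2024, 0.0717]
eef_rot: [-3.141, -0.004, -3.11]
force: [0.3, 0.6, -0.2]
gripper_width: 0.0941
grip_force: 0.0
[-0.05  0.04 -0.11 -0.08]
t: 6.85
ee_pos: [0.5278, 0.203, 0.074]
eef_rot: [3.142, 0.0, -3.109]
force: [-0.2, -0.1, 1.8]
gripper_width: 0.0393
grip_force: 30.0
```

```bash
python3 -m crank '[[[0,0,-1,0],[0,0,-1,0],[0,0,-1,0],[0,0,-1,0],[0,0,-1,0],[0,0,-1,0],[0,0,-1,0],[0,0,-1,0],[0,0,0,0],[0,0,0,0]]]'
python3 -c "
from h import *
print(togo(.48,-.02,.23,np.pi+.04))"
```

```text
t: 7.85
ee_pos: [0.5275, 0.2029, 0.2333]
eef_rot: [-3.142, -0.0, -3.109]
force: [0.9, 0.8, -1.0]
gripper_width: 0.0398
grip_force: 30.0
[  2.73 -11.06   0.16  -0.08]
```

```bash
python3 -m crank '[[[0.3,-1,0,0],[0.3,-1,0,0],[0.3,-1,0,0],[0.3,-1,0,0],[0.3,-1,0,0],[0.3,-1,0,0],[0.3,-1,0,0],[0.3,-1,0,0],[0.3,-1,0,0],[0,-1,0,0]]]'
python3 - <<'E'
from look import *
m,s,im=look("w2"); print(s["ee_pos"],s["force"])
print(projw(m,[[.593,.084,.062],[.602,-.136,.062],[.545,-.37,.054]]).round(1))
for l in("pan_left","pan_right","seat"):
    for d in nets.regions_of("wrist",l)[:2]:
        ys,xs=np.nonzero(d["region"]); r=cv2.minAreaRect(np.c_[xs,ys].astype(np.float32)); print(l,d["confidence"],np.mean(xs),np.mean(ys),len(xs),r,ray(m,(xs.mean(),ys.mean()),.060,True))
E
```

```text
t: 8.85
ee_pos: [0.4782, 0.0008, 0.2316]
eef_rot: [3.141, -0.004, -3.109]
force: [-0.4, -0.1, -1.4]
gripper_width: 0.0392
grip_force: 30.0
[0.47820328 0.00082935 0.23157865] [-0.42563719 -0.1111391  -1.38800774]
[[379.4 272.1]
 [204.1 271. ]
 [ 66.7 215.4]]
pan_left 0.51 388.05882352941177 250.7058823529412 17 ((388.0, 251.0), (6.0, 2.0), 90.0) [0.56449903 0.09201745 0.06      ]
seat 0.78 85.9054054054054 194.5930930930931 666 ((81.82353210449219, 200.20587158203125), (40.50345230102539, 58.208553314208984), 14.03624439239502) [ 0.50887951 -0.3138875   0.06      ]
seat 0.71 184.3452229299363 134.43375796178344 1570 ((183.75, 133.25), (42.42640686035156, 45.96194076538086), 45.0) [ 0.4314708  -0.15007813  0.06      ]
```

View pics/w2.png

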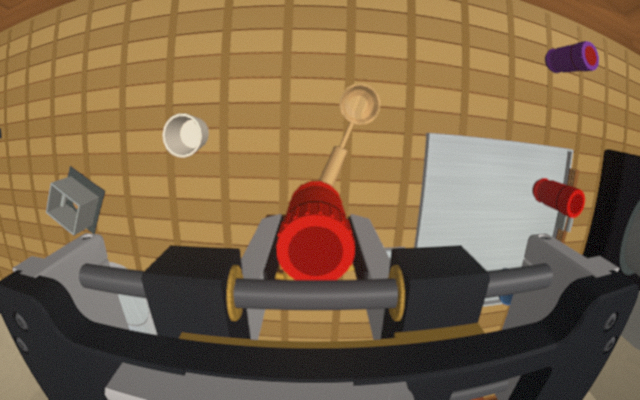

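Wrist view: held canister at (317,240); the pans are hidden behind the gripper; the holder is at (75,205). Move over the balance, where the pans will be in the clear.

```bash
python3 -m crank '[[[-1,-0.3,-0.3,0],[-1,-0.3,-0.3,0],[-1,-0.3,-0.3,0],[-1,-0.3,0,0],[-1,-0.3,0,0],[-1,-0.2,0,0],[-1,0,0,0],[0,0,0,0],[0,0,0,0],[0,0,0,0]]]'
python3 - <<'E'
from look import *
m,s,im=look("w3"); print(s["ee_pos"],s["force"])
print(projw(m,[[.593,.084,.062],[.602,-.136,.062],[.545,-.37,.054]]).round(1))
for l in("pan_left","pan_right","seat"):
    for d in nets.regions_of("wrist",l)[:2]:
        ys,xs=np.nonzero(d["region"]); r=cv2.minAreaRect(np.c_[xs,ys].astype(np.float32)); print(l,d["confidence"],np.mean(xs),np.mean(ys),len(xs),r,ray(m,(xs.mean(),ys.mean()),.060,True))
E
```

```text
t: 10.05
ee_pos: [0.6202, -0.0273, 0.2513]
eef_rot: [3.141, -0.002, -3.109]
force: [-0.1, -0.6, -1.6]
gripper_width: 0.0398
grip_force: 30.0
[ 0.62020162 -0.02734871  0.2512893 ] [-0.12645457 -0.57412296 -1.55457302]
[[410.1 155.5]
 [223.5 156.7]
 [ 78.1 117.3]]
pan_left 0.61 411.0727934485896 152.6565059144677 2198 ((411.5, 153.0), (48.0, 47.0), 90.0) [0.58979767 0.08563908 0.06      ]
pan_left 0.28 495.86028789161725 196.28281117696866 1181 ((496.25006103515625, 194.75003051757812), (39.59797668457031, 36.06244659423828), 45.0) [0.63987345 0.21589421 0.06      ]
pan_right 0.83 225.7948375611927 155.13173119715177 2247 ((225.382080078125, 155.2532958984375), (48.06479263305664, 48.17585754394531), 88.40885925292969) [ 0.60032366 -0.13365262  0.06      ]
pan_right 0.41 315.01183821111476 234.36139427819796 6082 ((315.5, 230.0), (98.0, 77.0), 90.0) [ 0.69537981 -0.02487236  0.06      ]
seat 0.67 95.98243902439025 105.84780487804878 1025 ((94.6622085571289, 110.63136291503906), (43.97173309326172, 57.00581359863281), 23.749494552612305) [ 0.53184168 -0.32774167  0.06      ]
seat 0.5 318.15249893208033 149.8084152071764 9364 ((318.0, 147.0), (82.0, 232.0), 90.0) [ 0.59161606 -0.02475218  0.06      ]
```

View pics/w3.png

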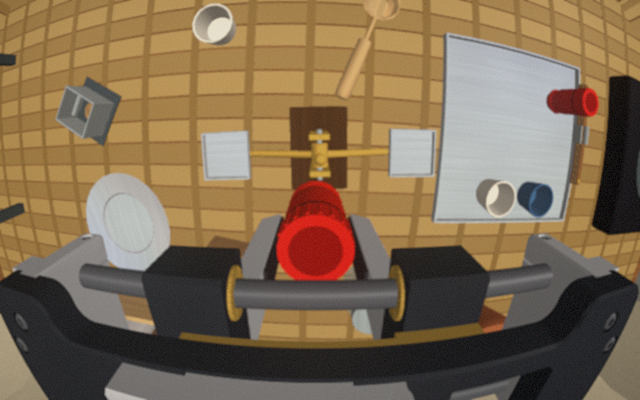

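Pans are at about (225,155) and (411,153). Place B on the right pan.

```bash
python3 -c "
from h import *
print(togo(.601,-.135,.131,np.pi+.045))"
```

```text
[ 1.16 -5.32  6.05 -0.13]
```

```bash
python3 -m crank '[[[0.16,-1,0,0],[0.2,-1,0,0],[0.2,-1,0,0],[0.2,-1,0,0],[0.2,-1,0,0],[0.2,-0.32,0,-0.13],[0,0,1,0],[0,0,1,0],[0,0,1,0],[0,0,1,0]]]'
python3 -c "
from h import *
print(togo(.601,-.135,.131,np.pi+.045))"
```

```text
t: 11.25
ee_pos: [0.6012, -0.1346, 0.1714]
eef_rot: [3.141, 0.0, -3.096]
force: [-0.1, -0.3, -0.4]
gripper_width: 0.0396
grip_force: 30.0
[ 0.01 -0.02  2.02  0.01]
```

```bash
python3 -m crank '[[[0,0,0.5,0],[0,0,0.5,0],[0,0,0.5,0],[0,0,0.3,0],[0,0,0.2,0],[0,0,0,0],[0,0,0,0],[0,0,0,0],[0,0,0,0],[0,0,0,0]]]'
python3 -m crank '[[[0,0,0,0],[0,0,0,0],[0,0,0,0],[0,0,0,0],[0,0,0,0],[0,0,0,0],[0,0,0,0],[0,0,-1,0],[0,0,-1,0],[0,0,-1,0]]]' 0
```

```text
t: 12.25
ee_pos: [0.6016, -0.1353, 0.1322]
eef_rot: [-3.141, 0.001, -3.096]
force: [0.9, -0.8, -1.3]
gripper_width: 0.0395
grip_force: 30.0
t: 13.25
ee_pos: [0.6013, -0.1352, 0.1923]
eef_rot: [3.141, -0.001, -3.096]
force: [-0.6, -0.0, 0.2]
gripper_width: 0.094
grip_force: 0.0
```

```bash
python3 -c "
from h import *
print(togo(.492,.3565,.2,np.pi+.045))"
python3 -m crank '[[[0.15,1,-0.4,0],[0.15,1,0,0],[0.15,1,0,0],[0.15,1,0,0],[0.15,1,0,0],[0.15,1,0,0],[0.15,1,0,0],[0.15,1,0,0],[0.15,1,0,0],[0.15,1,0,0]]]'
python3 -m crank '[[[0.18,1,0,0],[0.18,1,0,0],[0.18,1,0,0],[0.18,1,0,0],[0.18,1,0,0],[0.18,1,0,0],[0.18,1,0,0],[0.18,1,0,0],[0.18,1,0,0],[0.18,1,0,0]]]'
python3 - <<'E'
from look import *
m,s,im=look("w4"); print(s["ee_pos"])
print(fitcan(m,im,.003,[.492,.356]))
print(togo(.492,.3565,.074))
E
```

```text
[ 4.35 24.8  -0.39  0.  ]
t: 14.25
ee_pos: [0.5602, 0.0659, 0.1981]
eef_rot: [3.141, -0.003, -3.095]
force: [-0.1, 0.0, 0.2]
gripper_width: 0.0939
grip_force: 0.0
t: 15.25
ee_pos: [0.5146, 0.2633, 0.1981]
eef_rot: [-3.141, -0.003, -3.095]
force: [0.4, -0.0, 0.7]
gripper_width: 0.0938
grip_force: 0.0
[0.51458652 0.26330702 0.19805449]
[(array([0.4918, 0.3564]), [380, 145, 58, 49, 1888])]
[0.86 4.57 6.21]
```

```bash
python3 -m crank '[[[0.2,1,0,0],[0.2,1,0,0],[0.2,1,0,0],[0.2,0.8,0,0],[0,0,0,0],[0,0,0,0],[0,0,1,0],[0,0,1,0],[0,0,1,0],[0,0,0.5,0]]]'
python3 -c "
from h import *
print(togo(.4918,.3564,.074,np.pi+.045))"
```

```text
t: 16.3
ee_pos: [0.4971, 0.3349, 0.1277]
eef_rot: [-3.14, -0.003, -3.098]
force: [0.6, -0.8, -0.0]
gripper_width: 0.094
grip_force: 0.0
[ 0.22  1.09  2.68 -0.01]
```

```bash
python3 -m crank '[[[0.22,1,0,0],[0,0.09,0,0],[0,0,0,0],[0,0,0.8,0],[0,0,0.8,0],[0,0,0.8,0],[0,0,0.2,0],[0,0,0,0],[0,0,0,0],[0,0,0,0]]]'
python3 -m crank '[[[0,0,0,0],[0,0,0,0],[0,0,0,0],[0,0,0,0],[0,0,0,0],[0,0,0,0],[0,0,0,0],[0,0,-0.5,0],[0,0,-1,0],[0,0,-1,0]]]' 1
python3 -m crank '[[[0,0,-1,0],[0,0,-1,0],[0,0,-1,0],[0,0,-1,0],[0,0,-1,0],[0,0,0,0],[0,0,0,0],[0,0,0,0],[0,0,0,0],[0,0,0,0]]]'
python3 -c "
from h import *
print(togo(.5905,.085,.2,np.pi+.045))"
```

```text
t: 17.3
ee_pos: [0.4933, 0.3585, 0.0786]
eef_rot: [3.141, 0.001, -3.096]
force: [-0.5, -0.1, -0.0]
gripper_width: 0.0935
grip_force: 0.0
t: 18.3
ee_pos: [0.4921, 0.3579, 0.1281]
eef_rot: [-3.141, -0.002, -3.096]
force: [-0.3, -0.4, -1.5]
gripper_width: 0.04
grip_force: 29.9
t: 19.3
ee_pos: [0.492, 0.3578, 0.2265]
eef_rot: [-3.141, -0.002, -3.096]
force: [0.9, -0.5, -0.9]
gripper_width: 0.0395
grip_force: 29.9
[ -4.3  -13.85   1.33   0.  ]
```

```bash
python3 -m crank '[[[-0.32,-1,0,0],[-0.32,-1,0,0],[-0.32,-1,0,0],[-0.32,-1,0,0],[-0.32,-1,0,0],[-0.32,-1,0,0],[-0.32,-1,0,0],[-0.32,-1,0,0],[-0.32,-1,0,0],[-0.32,-1,0,0]]]'
python3 -m crank '[[[-0.32,-1,0,0],[-0.32,-1,0,0],[-0.32,-0.7,0,0],[0,0,0,0],[0,0,0,0],[0,0,0,0],[0,0,0,0],[0,0,0,0],[0,0,0,0],[0,0,0,0]]]'
python3 - <<'E'
from look import *
m,s,im=look("w5"); print(s["ee_pos"],s["force"])
print(togo(.5905,.0865,.144,np.pi+.045))
for z in(.045,.048,.05): print(fitcan(m,im,z,[.6,-.135]))
for n in("top","scene"):
    k=optics.get_image(n);cv2.imwrite(f"pics/{n}1.png",k)
E
python3 - <<'E'
import cv2,numpy as np
a=cv2.imread("pics/w5.png");b=cv2.imread("pics/scene1.png")[150:290,220:420]
cv2.imwrite("pics/c5.png",np.vstack([a[:300],cv2.resize(b,(429,300),interpolation=cv2.INTER_CUBIC)[:, :].copy() if 0 else cv2.copyMakeBorder(cv2.resize(b,(429,300),interpolation=cv2.INTER_CUBIC),0,0,0,211,0)]))
E
```

```text
t: 20.3
ee_pos: [0.5656, 0.1604, 0.2272]
eef_rot: [-3.142, -0.001, -3.096]
force: [0.0, -0.4, -2.1]
gripper_width: 0.0398
grip_force: 29.9
t: 21.3
ee_pos: [0.5871, 0.1085, 0.2279]
eef_rot: [3.142, 0.0, -3.096]
force: [0.4, 0.1, -1.0]
gripper_width: 0.0395
grip_force: 29.9
[0.58713147 0.10846555 0.22788131] [ 0.36713609  0.05076758 -0.95944633]
[-0.12 -1.1   4.19  0.  ]
[(array([ 0.6016, -0.1402]), [69, 167, 67, 48, 2068]), (array([0.6332, 0.1107]), [277, 181, 78, 100, 5916])]
[(array([ 0.6007, -0.1376]), [69, 167, 67, 48, 2068]), (array([0.632 , 0.1106]), [277, 181, 78, 100, 5916])]
[(array([ 0.6001, -0.1359]), [69, 167, 67, 48, 2068]), (array([0.6311, 0.1106]), [277, 181, 78, 100, 5916])]
```

View pics/c5.png

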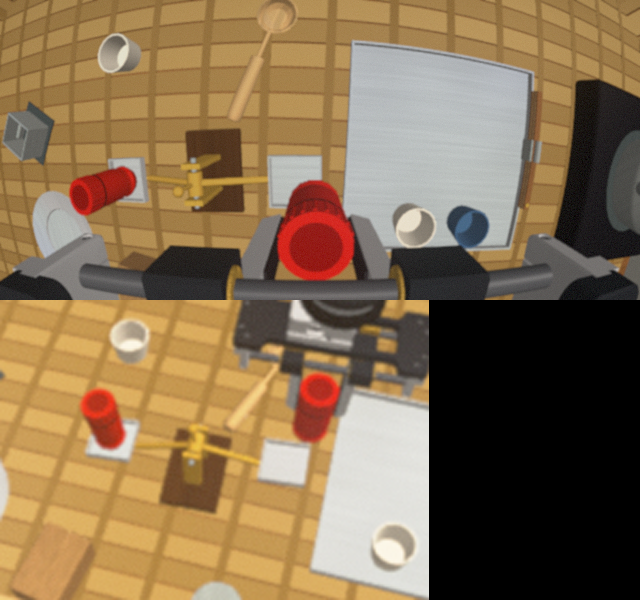

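The lower and upper pictures show B standing on the lowered right pan (125,185), and the left pan raised and empty at (295,180). Place A.

```bash
python3 -m crank '[[[-0.12,-1,0,0],[0,-0.1,0,0],[0,0,0,0],[0,0,0.7,0],[0,0,0.7,0],[0,0,0.7,0],[0,0,0.7,0],[0,0,0.5,0],[0,0,0,0],[0,0,0,0]]]'
python3 -c "
from h import *
print(togo(.5905,.0865,.144,np.pi+.045))"
```

```text
t: 22.45
ee_pos: [0.5906, 0.0863, 0.1616]
eef_rot: [3.142, -0.0, -3.096]
force: [0.3, -0.8, -1.1]
gripper_width: 0.0394
grip_force: 29.9
[0.01 0.01 0.88 0.  ]
```

```bash
python3 -m crank '[[[0,0,0.4,0],[0,0,0.25,0],[0,0,0.2,0],[0,0,0,0],[0,0,0,0],[0,0,0,0],[0,0,0,0],[0,0,0,0],[0,0,0,0],[0,0,0,0]]]'
python3 -m crank '[[[0,0,0,0],[0,0,0,0],[0,0,0,0],[0,0,0,0],[0,0,0,0],[0,0,0,0],[0,0,-1,0],[0,0,-1,0],[0,0,-1,0],[0,0,0,0]]]' 0
python3 -m crank '[[[0,-1,-0.5,0],[0,-1,-0.5,0],[0,-1,-0.5,0],[0,-1,0,0],[0,-1,0,0],[0,-0.8,0,0],[0,0,0,0],[0,0,0,0],[0,0,0,0],[0,0,0,0]]]'
python3 - <<'E'
from look import *
m,s,im=look("w6"); print(s["ee_pos"],s["force"])
for z in(.048,.058,.068): print(fitcan(m,im,z,[.6,-.1]))
k=optics.get_image("scene");cv2.imwrite("pics/scene2.png",k)
b=k[150:290,220:420]
cv2.imwrite("pics/c6.png",np.vstack([im[:300],cv2.copyMakeBorder(cv2.resize(b,(429,300),interpolation=cv2.INTER_CUBIC),0,0,0,211,0)]))
E
```

```text
t: 23.45
ee_pos: [0.5907, 0.0863, 0.1449]
eef_rot: [-3.142, 0.0, -3.096]
force: [-0.6, -0.7, -1.4]
gripper_width: 0.0401
grip_force: 29.9
t: 24.45
ee_pos: [0.5929, 0.0864, 0.2084]
eef_rot: [-3.141, 0.007, -3.096]
force: [0.2, -0.7, 0.1]
gripper_width: 0.0939
grip_force: 0.0
t: 25.45
ee_pos: [0.5958, -0.0287, 0.2347]
eef_rot: [3.141, -0.0, -3.095]
force: [0.9, -0.0, -0.2]
gripper_width: 0.0942
grip_force: 0.0
[ 0.59579341 -0.0286631   0.23472623] [ 8.72048380e-01 -2.00551916e-04 -1.91169097e-01]
[(array([0.5895, 0.0874]), [398, 161, 64, 53, 2258]), (array([ 0.6073, -0.1395]), [176, 164, 58, 59, 2334])]
[(array([0.5873, 0.0831]), [398, 161, 64, 53, 2258]), (array([ 0.6044, -0.1357]), [176, 164, 58, 59, 2334])]
[(array([0.585 , 0.0789]), [398, 161, 64, 53, 2258]), (array([ 0.6015, -0.1318]), [176, 164, 58, 59, 2334])]
```

View pics/c6.png

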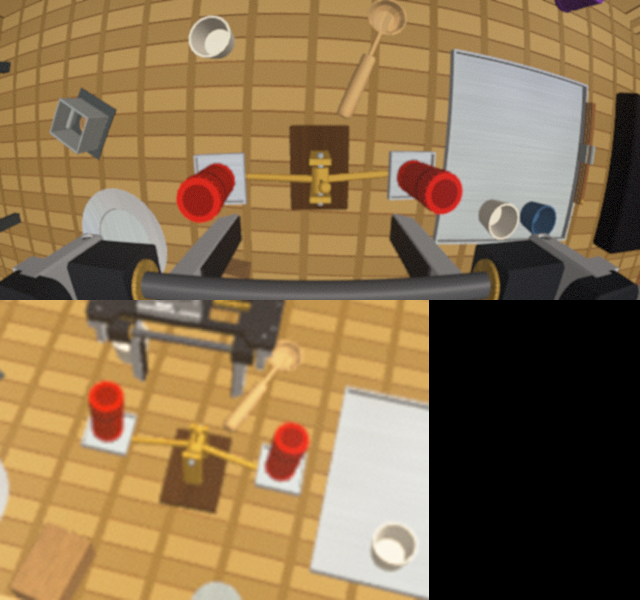

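A (left, about (430,185)) looks dropped, B's pan (220,178) raised. Let it settle a second and fit the tilt numerically.

```bash
python3 -m crank '[[[0,0,0,0],[0,0,0,0],[0,0,0,0],[0,0,0,0],[0,0,0,0],[0,0,0,0],[0,0,0,0],[0,0,0,0],[0,0,0,0],[0,0,0,0]]]'
cat >> look.py <<'E'
def moms(k):
    M=cv2.moments(k,binaryImage=True) if k.ndim==2 else cv2.moments(k)
    a=M["m00"]; return np.array([M["m10"]/a,M["m01"]/a,M["mu20"]/a/8,M["mu11"]/a/8,M["mu02"]/a/8])
C0=np.array([.5957,-.025]);YW=.045
Rz=np.array([[np.cos(YW),-np.sin(YW),0],[np.sin(YW),np.cos(YW),0],[0,0,1]])
def canpts(q,side,dx,dy):
    P=cyl(dx,dy,0)+[0,side*.11,-.017-.001]
    Rx=np.array([[1,0,0],[0,np.cos(q),-np.sin(q)],[0,np.sin(q),np.cos(q)]])
    return P@Rx.T@Rz.T+[*C0,.075]
def fittilt(views):
    def f(p):
        r=[]
        for m,im,pf in views:
            R=red(im)
            for i,sd in((0,1),(1,-1)):
                u=pf(m,canpts(p[0],sd,p[1+2*i],p[2+2*i])); e=u.mean(0)
                c=min(R,key=lambda t:np.hypot(*(t[0]-e)))
                r.append(moms(c[2].astype(np.uint8))-moms(cv2.convexHull(u.astype(np.float32))))
        return np.concatenate(r)
    best=min((least_squares(f,[q,0,0,0,0],diff_step=1e-3,x_scale=[.05,.005,.005,.005,.005]) for q in(-.09,.0001,.09)),key=lambda s:s.cost)
    return best.x.round(4),best.cost
E
python3 - <<'E'
from look import *
m,s,im=look("w7"); k=optics.get_image("scene")
ms=optics.camera_model("scene"); 
print(fittilt([(m,im,projw),(ms,k,proj)])); print(fittilt([(m,im,projw)]))
for q in(-.09,0,.09):
    print(q)
E
```

```text
t: 26.55
ee_pos: [0.5958, -0.0296, 0.2348]
eef_rot: [3.142, -0.0, -3.096]
force: [0.1, -0.6, 0.1]
gripper_width: 0.0943
grip_force: 0.0
(array([-0.0837, -0.0009,  0.0001,  0.0006, -0.0008]), np.float64(8.639604181731636))
(array([-0.0812, -0.0007,  0.0002,  0.0011, -0.0008]), np.float64(7.011763847123628))
-0.09
0
0.09
```

Tilt fit −0.083 rad: the left pan (A) is down, so A is the heavier. Grip A on its pan.

```bash
python3 -c "
from h import *
print(togo(.5905,.0894,.117,np.pi+.045))"
```

```text
[-0.    5.95  5.89  0.  ]
```

```bash
python3 -m crank '[[[0,1,0,0],[0,1,0,0],[0,1,0,0],[0,1,0,0],[0,1,0,0],[0,0.95,0,0],[0,0,0,0],[0,0,1,0],[0,0,1,0],[0,0,0.5,0]]]'
python3 -c "
from h import *
print(togo(.5905,.0894,.117,np.pi+.045))"
```

```text
t: 27.65
ee_pos: [0.5895, 0.0884, 0.1829]
eef_rot: [-3.141, -0.003, -3.097]
force: [0.3, 0.7, -0.1]
gripper_width: 0.0939
grip_force: 0.0
[-0.05  0.05  3.3  -0.  ]
```

```bash
python3 -m crank '[[[0,0.05,1,0],[0,0,1,0],[0,0,0.8,0],[0,0,0.4,0],[0,0,0,0],[0,0,0,0],[0,0,0,0],[0,0,0,0],[0,0,0,0],[0,0,0,0]]]'
python3 -c "
from h import *
print(togo(.5905,.0894,.117,np.pi+.045))"
python3 -m crank '[[[0,0,0,0],[0,0,0,0],[0,0,0,0],[0,0,0,0],[0,0,0,0],[0,0,0,0],[0,0,0,0],[0,0,0,0],[0,0,-0.5,0],[0,0,-0.5,0]]]' 1
python3 -m crank '[[[0,0,-1,0],[0,0,-1,0],[0,0,-1,0],[0,0,-1,0],[0,0,-1,0],[0,0,0,0],[0,0,0,0],[0,0,0,0],[0,0,0,0],[0,0,0,0]]]'
```

```text
t: 28.65
ee_pos: [0.5907, 0.0903, 0.1213]
eef_rot: [-3.142, 0.001, -3.096]
force: [-0.4, -0.3, -0.2]
gripper_width: 0.094
grip_force: 0.0
[ 0.01 -0.05  0.22  0.  ]
t: 29.65
ee_pos: [0.5899, 0.0904, 0.141]
eef_rot: [3.141, -0.001, -3.096]
force: [0.4, 0.3, -1.8]
gripper_width: 0.0412
grip_force: 29.1
t: 30.65
ee_pos: [0.5898, 0.0903, 0.2395]
eef_rot: [3.141, -0.002, -3.096]
force: [0.3, -0.4, -1.6]
gripper_width: 0.0414
grip_force: 29.1
```

```bash
python3 -m crank '[[[0.5,-0.6,-1,0],[0.5,-1,-0.5,0],[0.5,-1,0,0],[0.5,-1,0,0],[0,-1,0,0],[0,-1,0,0],[0,-1,0,0],[0,-1,0,0],[0,-1,0,0],[0,-1,0,0]]]'
python3 -m crank '[[[0,-1,0,0],[0,-1,0,0],[0,-1,0,0],[0,-1,0,0],[0,-1,0,0],[0,-1,0,0],[0,-1,0,0],[0,-0.5,0,0],[0,0,0,0],[0,0,0,0]]]'
python3 - <<'E'
from look import *
m,s,im=look("w8"); print(s["ee_pos"],s["force"])
k=optics.get_image("scene");cv2.imwrite("pics/scene3.png",k)
b=k[120:260,150:350]
cv2.imwrite("pics/c8.png",np.vstack([im[:300],cv2.copyMakeBorder(cv2.resize(b,(429,300),interpolation=cv2.INTER_CUBIC),0,0,0,211,0)]))
for d in nets.regions_of("wrist","seat")[:2]:
    ys,xs=np.nonzero(d["region"]); print(d["confidence"],xs.mean(),ys.mean(),len(xs),ray(m,(xs.mean(),ys.mean()),.03,True))
E
```

```text
t: 31.65
ee_pos: [0.5589, -0.1041, 0.2702]
eef_rot: [3.141, -0.001, -3.096]
force: [0.9, -0.9, -1.9]
gripper_width: 0.0395
grip_force: 29.9
t: 32.65
ee_pos: [0.5659, -0.2529, 0.2707]
eef_rot: [3.141, -0.0, -3.097]
force: [0.3, 0.5, -1.6]
gripper_width: 0.0394
grip_force: 29.9
[ 0.56591078 -0.25293563  0.27071572] [ 0.3406361   0.52606868 -1.55210996]
0.6 230.63100775193797 135.49715762273902 1935 [ 0.52793523 -0.36698785  0.03      ]
```

View pics/c8.png

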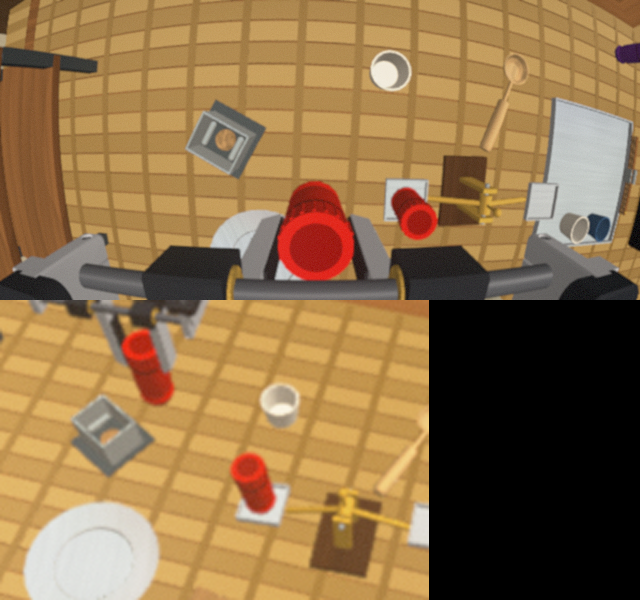

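Upright in the grip again (width 39.4 mm), B stands on its pan, holder centred about (226,139) in the wrist view. Fit the holder.

```bash
cat >> look.py <<'E'
from scipy.optimize import minimize
def sq(a,b,z): return np.array([[sx*a,sy*b,z] for sx,sy in((1,1),(1,-1),(-1,-1),(-1,1))])
def holdmask(m,p,pf,S=4):
    R=np.array([[np.cos(p[2]),-np.sin(p[2]),0],[np.sin(p[2]),np.cos(p[2]),0],[0,0,1]]); k=np.zeros((400,640),np.uint8)
    for a,b,z0,z1 in((.0425,.0425,0,.004),(.028,.035,.004,.054)):
        P=np.vstack([sq(a,b,z0),sq(a,b,z1)])@R.T+[p[0],p[1],0]
        cv2.fillConvexPoly(k,np.round(cv2.convexHull(pf(m,P).astype(np.float32))*16).astype(np.int32),255,cv2.LINE_AA,4)
    return k/255.
def fithold(views,g):
    def f(p): return sum(np.abs(holdmask(m,p,pf)-r).sum()/r.sum() for m,r,pf in views)
    best=None
    for y in g[2]:
        s=minimize(f,[g[0],g[1],y],method="Nelder-Mead",options=dict(initial_simplex=np.array([[g[0],g[1],y],[g[0]+.01,g[1],y],[g[0],g[1]+.01,y],[g[0],g[1],y+.2]]),xatol=1e-4,fatol=1e-5))
        if best is None or s.fun<best.fun: best=s
    return best.x.round(4),best.fun
def netmask(cam,near):
    d=min((d for d in nets.regions_of(cam,"seat")),key=lambda d:np.hypot(*(np.array(d["uv"])-near)))
    c,_=cv2.findContours(d["region"].astype(np.uint8),cv2.RETR_EXTERNAL,cv2.CHAIN_APPROX_NONE); c=max(c,key=cv2.contourArea)
    return cv2.drawContours(np.zeros((400,640),np.uint8),[c],-1,1,-1).astype(float)
E
python3 - <<'E'
from look import *
m,s,im=look(); rw=netmask("wrist",(226,139))
optics.get_image("scene"); ms=optics.camera_model("scene"); rs=netmask("scene",(199,187))
optics.get_image("top"); mt=optics.camera_model("top"); rt=netmask("top",(433,193))
g=(.535,-.367,[-.6,-.3,0.3,-.9,-1.2])
for v in([(m,rw,projw)],[(ms,rs,proj)],[(mt,rt,proj)],[(m,rw,projw),(ms,rs,proj),(mt,rt,proj)]):
    x,f=fithold(v,g); print(x,f)
print(projw(m,np.array([[x[0],x[1],.054]])))
print(togo(x[0],x[1],.2,-2.9))
# local contrast check: canny of opening
cv2.imwrite("pics/hold.png",cv2.resize(im[80:200,170:290],(600,600),interpolation=cv2.INTER_CUBIC))
E
```

```text
[ 0.5499 -0.3929 -1.1319] 2.465284322965756
[ 0.4848 -0.3997  0.7854] 6.571817879694251
[ 0.5671 -0.3741 -0.7811] 7.213241061130335
[ 0.5236 -0.3775 -0.7858] 16.756549011279628
[[217.49582167 133.07558095]]
[ 2.4  -6.13  3.55 -1.96]
```

View pics/hold.png

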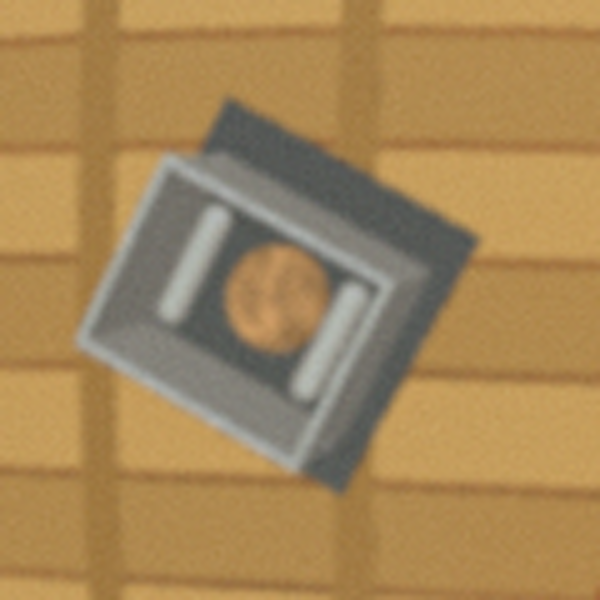

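Crop: outer rim corners at (168,155),(392,285),(298,472),(78,342); base-plate corners at (228,95),(480,240),(345,495); lips and cork pad visible. Solve from these corners.

Run:
```python
from look import *
m=optics.camera_model("wrist")
f=lambda c:np.array(c)/5.+[169.6,79.6]
U=f([(168,155),(392,285),(298,472),(78,342)]);B=f([(228,95),(480,240),(345,495)])
W=np.array([ray(m,u,.054,True)[:2] for u in U]);V=np.array([ray(m,u,.004,True)[:2] for u in B])
c=W.mean(0);print(W.round(4),c,"sides",np.hypot(*(W-np.roll(W,-1,0)).T),"base centre",(V[0]+V[2])/2,np.hypot(*(V[1:]-V[:-1]).T))
e=W[1]-W[0];print("yaw of long(y) axis",np.arctan2(e[1],e[0])-np.pi/2)
c=(c+(V[0]+V[2])/2)/2
print(c,togo(*c,.2))
```

```text
[[ 0.4948 -0.398 ]
 [ 0.5274 -0.338 ]
 [ 0.5758 -0.3625]
 [ 0.5432 -0.4236]] [ 0.53530643 -0.38054145] sides [0.06821654 0.05425535 0.06918047 0.05473553] base centre [ 0.5349206  -0.38052916] [0.08501913 0.08365188]
yaw of long(y) axis -0.49672138036448144
[ 0.53511352 -0.3805353 ] [ 1.84 -6.31  3.55]
```

```bash
python3 -c "
from h import *
print(togo(.605,-.378,.27))"
python3 -m crank '[[[-0.4,-1,0,0],[-0.4,-1,0,0],[-0.4,-1,0,0],[-0.4,-1,0,0],[-0.4,-1,0,0],[0,-1,0,0],[0,-0.2,0,0],[0,0,0,0],[0,0,0,0],[0,0,0,0]]]'
python3 - <<'E'
from look import *
m,s,im=look("w9");print(s["ee_pos"])
u=projw(m,[[.535,-.3805,.054]])[0];print(u)
for n in("top","scene"):print(proj(optics.camera_model(n),[[.535,-.3805,.03]]))
x,y=int(u[0]),int(u[1]);x0,y0=x-60,max(y-60,0);print(x0,y0)
cv2.imwrite("pics/hold2.png",cv2.resize(im[y0:y0+120,x0:x0+120],(600,600),interpolation=cv2.INTER_CUBIC))
E
```

```text
[-1.66 -6.34  0.05]
t: 34.1
ee_pos: [0.6116, -0.3741, 0.2711]
eef_rot: [3.141, 0.0, -3.095]
force: [0.4, 0.3, -1.7]
gripper_width: 0.0393
grip_force: 30.0
[ 0.61158663 -0.37408092  0.27109375]
[312.73159044 107.86170699]
[[436.09057054 191.59895001]]
[[199.61282511 180.30213178]]
252 47
```

View pics/hold2.png

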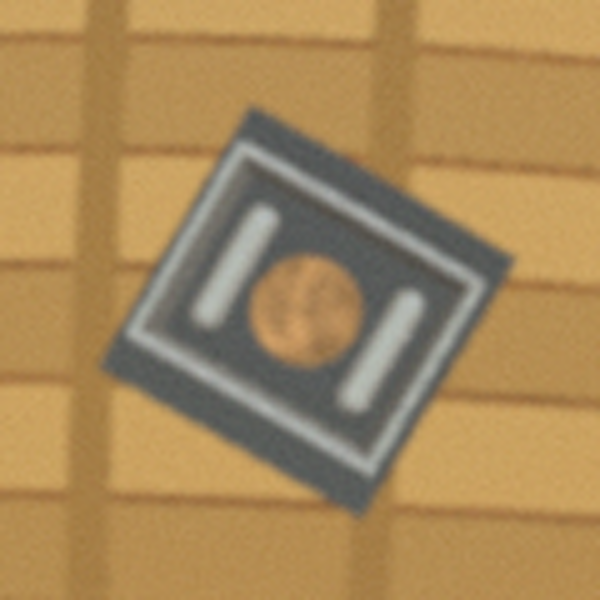

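Projected mouth (312.7,107.9) matches the observed rim centre (313.2,108.1). Move above the mouth.

```bash
python3 -c "
from h import *
print(togo(.5352,-.3801,.145))"
python3 -m crank '[[[1,-0.05,0,0],[1,0,0,0],[1,0,0,0],[0.8,0,0,0],[0,0,1,0],[0,0,1,0],[0,0,1,0],[0,0,1,0],[0,0,0.5,0],[0,0,0,0]]]'
python3 -c "
from h import *
print(togo(.5352,-.3801,.145))"
```

```text
[ 3.83 -0.12  6.31]
t: 35.15
ee_pos: [0.5348, -0.3783, 0.179]
eef_rot: [3.139, -0.003, -3.096]
force: [-0.1, -0.4, -2.4]
gripper_width: 0.0394
grip_force: 30.0
[-0.02 -0.09  1.7 ]
```

```bash
python3 -m crank '[[[0,-0.08,0.5,0],[0,0,0.5,0],[0,0,0.5,0],[0,0,0.5,0],[0,0,0,0],[0,0,0,0],[0,0,0,0],[0,0,0,0],[0,0,0,0],[0,0,0,0]]]'
python3 -c "
from h import *
s=ctrl.sense();print(s['force'],s['moment'],togo(.5352,-.3801,.125))"
```

```text
t: 36.15
ee_pos: [0.5359, -0.3814, 0.1413]
eef_rot: [-3.141, 0.0, -3.096]
force: [-0.2, 0.3, -1.2]
gripper_width: 0.0394
grip_force: 30.0
[-0.24062236  0.29881185 -1.19423174] [ 0.00096159 -0.05743898 -0.01496435] [0.03 0.07 0.81]
```

```bash
python3 -m crank '[[[0.03,0.07,0.3,0],[0,0,0.3,0],[0,0,0.3,0],[0,0,0.2,0],[0,0,0.1,0],[0,0,0,0],[0,0,0,0],[0,0,0,0],[0,0,0,0],[0,0,0,0]]]'
python3 -m crank '[[[0,0,0.1,0],[0,0,0.1,0],[0,0,0.1,0],[0,0,0,0],[0,0,0,0],[0,0,0,0],[0,0,0,0],[0,0,0,0],[0,0,0,0],[0,0,0,0]]]'
```

```text
t: 37.15
ee_pos: [0.5352, -0.38, 0.1172]
eef_rot: [-3.141, 0.0, -3.096]
force: [-0.2, -0.1, -0.9]
gripper_width: 0.0396
grip_force: 30.0
t: 38.15
ee_pos: [0.535, -0.3799, 0.1109]
eef_rot: [-3.142, 0.0, -3.096]
force: [0.6, -0.4, -1.7]
gripper_width: 0.0394
grip_force: 30.0
```

```bash
python3 -m crank '[[[0,0,0.05,0],[0,0,0.05,0],[0,0,0.05,0],[0,0,0.05,0],[0,0,0.05,0],[0,0,0,0],[0,0,0,0],[0,0,0,0],[0,0,0,0],[0,0,0,0]]]'
```

```text
t: 39.15
ee_pos: [0.5351, -0.3799, 0.1059]
eef_rot: [-3.141, 0.0, -3.096]
force: [0.5, -0.0, -1.5]
gripper_width: 0.0396
grip_force: 30.0
```

```bash
python3 -m crank '[[[0,0,0.05,0],[0,0,0.05,0],[0,0,0.05,0],[0,0,0.05,0],[0,0,0,0],[0,0,0,0],[0,0,0,0],[0,0,0,0],[0,0,0,0],[0,0,0,0]]]'
```

```text
t: 40.15
ee_pos: [0.5351, -0.3799, 0.1019]
eef_rot: [-3.142, 0.0, -3.096]
force: [0.3, 0.2, -0.8]
gripper_width: 0.0394
grip_force: 30.0
```

```bash
python3 -m crank '[[[0,0,0.05,0],[0,0,0.05,0],[0,0,0.05,0],[0,0,0.05,0],[0,0,0,0],[0,0,0,0],[0,0,0,0],[0,0,0,0],[0,0,0,0],[0,0,0,0]]]'
```

```text
t: 41.15
ee_pos: [0.535, -0.3799, 0.0979]
eef_rot: [-3.141, 0.0, -3.096]
force: [-0.3, 0.2, -1.6]
gripper_width: 0.0395
grip_force: 30.0
```

```bash
python3 -m crank '[[[0,0,0.05,0],[0,0,0.05,0],[0,0,0.05,0],[0,0,0,0],[0,0,0,0],[0,0,0,0],[0,0,0,0],[0,0,0,0],[0,0,0,0],[0,0,0,0]]]'
```

```text
t: 42.15
ee_pos: [0.5355, -0.3802, 0.0956]
eef_rot: [-3.141, 0.001, -3.096]
force: [-0.8, -0.0, 5.0]
gripper_width: 0.0395
grip_force: 30.0
```

Lips felt at about z 0.097. Push through in small steps.

```bash
python3 -m crank '[[[0,0,0.05,0],[0,0,0.05,0],[0,0,0,0],[0,0,0,0],[0,0,0,0],[0,0,0,0],[0,0,0,0],[0,0,0,0],[0,0,0,0],[0,0,0,0]]]'
```

```text
t: 43.15
ee_pos: [0.5347, -0.3796, 0.0927]
eef_rot: [3.141, -0.001, -3.096]
force: [-0.7, 0.1, -1.7]
gripper_width: 0.0393
grip_force: 30.0
```

```bash
python3 -m crank '[[[0,0,0.05,0],[0,0,0.05,0],[0,0,0,0],[0,0,0,0],[0,0,0,0],[0,0,0,0],[0,0,0,0],[0,0,0,0],[0,0,0,0],[0,0,0,0]]]'
```

```text
t: 44.15
ee_pos: [0.5351, -0.3799, 0.0909]
eef_rot: [-3.141, 0.0, -3.096]
force: [-0.2, 0.1, 1.4]
gripper_width: 0.0394
grip_force: 30.0
```

```bash
python3 -m crank '[[[0,0,0.05,0],[0,0,0.05,0],[0,0,0,0],[0,0,0,0],[0,0,0,0],[0,0,0,0],[0,0,0,0],[0,0,0,0],[0,0,0,0],[0,0,0,0]]]'
```

```text
t: 45.15
ee_pos: [0.5349, -0.3797, 0.0884]
eef_rot: [3.141, -0.0, -3.096]
force: [2.4, -1.0, -4.7]
gripper_width: 0.0395
grip_force: 30.0
```

```bash
python3 -m crank '[[[0,0,0.05,0],[0,0,0,0],[0,0,0,0],[0,0,0,0],[0,0,0,0],[0,0,0,0],[0,0,0,0],[0,0,0,0],[0,0,0,0],[0,0,0,0]]]'
```

```text
t: 46.15
ee_pos: [0.535, -0.3799, 0.0879]
eef_rot: [-3.142, 0.0, -3.096]
force: [-0.8, -0.5, 0.4]
gripper_width: 0.0397
grip_force: 30.0
```

```bash
python3 -m crank '[[[0,0,0.05,0],[0,0,0,0],[0,0,0,0],[0,0,0,0],[0,0,0,0],[0,0,0,0],[0,0,0,0],[0,0,0,0],[0,0,0,0],[0,0,0,0]]]'
```

```text
t: 47.15
ee_pos: [0.535, -0.3798, 0.0866]
eef_rot: [3.141, -0.0, -3.096]
force: [1.3, -2.0, -4.9]
gripper_width: 0.0396
grip_force: 30.0
```

```bash
python3 -m crank '[[[0,0,0.05,0],[0,0,0,0],[0,0,0,0],[0,0,0,0],[0,0,0,0],[0,0,0,0],[0,0,0,0],[0,0,0,0],[0,0,0,0],[0,0,0,0]]]'
```

```text
t: 48.15
ee_pos: [0.5351, -0.3799, 0.086]
eef_rot: [-3.141, 0.0, -3.096]
force: [0.3, -0.6, -1.9]
gripper_width: 0.0392
grip_force: 30.0
```

```bash
python3 -m crank '[[[0,0,0.05,0],[0,0,0,0],[0,0,0,0],[0,0,0,0],[0,0,0,0],[0,0,0,0],[0,0,0,0],[0,0,0,0],[0,0,0,0],[0,0,0,0]]]'
```

```text
t: 49.15
ee_pos: [0.5352, -0.38, 0.0851]
eef_rot: [-3.141, 0.0, -3.096]
force: [-0.1, 0.0, 2.0]
gripper_width: 0.0395
grip_force: 30.0
```

```bash
python3 -m crank '[[[0,0,0.05,0],[0,0,0,0],[0,0,0,0],[0,0,0,0],[0,0,0,0],[0,0,0,0],[0,0,0,0],[0,0,0,0],[0,0,0,0],[0,0,0,0]]]'
```

```text
t: 50.15
ee_pos: [0.5353, -0.3801, 0.0845]
eef_rot: [-3.141, 0.001, -3.096]
force: [-0.2, 1.3, 5.7]
gripper_width: 0.0394
grip_force: 30.0
```

```bash
python3 -m crank '[[[0,0,0.04,0],[0,0,0,0],[0,0,0,0],[0,0,0,0],[0,0,0,0],[0,0,0,0],[0,0,0,0],[0,0,0,0],[0,0,0,0],[0,0,0,0]]]'
```

```text
t: 51.15
ee_pos: [0.5354, -0.3801, 0.0842]
eef_rot: [-3.141, 0.001, -3.096]
force: [-1.4, 0.9, 7.2]
gripper_width: 0.0393
grip_force: 30.0
```

```bash
python3 -m crank '[[[0,0,0.04,0],[0,0,0,0],[0,0,0,0],[0,0,0,0],[0,0,0,0],[0,0,0,0],[0,0,0,0],[0,0,0,0],[0,0,0,0],[0,0,0,0]]]'
```

```text
t: 52.15
ee_pos: [0.5355, -0.3802, 0.0841]
eef_rot: [-3.141, 0.001, -3.096]
force: [-2.2, 1.2, 9.4]
gripper_width: 0.0396
grip_force: 30.0
```

```bash
python3 -m crank '[[[0,0,0.03,0],[0,0,0,0],[0,0,0,0],[0,0,0,0],[0,0,0,0],[0,0,0,0],[0,0,0,0],[0,0,0,0],[0,0,0,0],[0,0,0,0]]]'
```

```text
t: 53.15
ee_pos: [0.5356, -0.3802, 0.0839]
eef_rot: [-3.141, 0.001, -3.096]
force: [-1.8, 1.7, 10.8]
gripper_width: 0.0396
grip_force: 30.0
```

```bash
python3 -m crank '[[[0,0,0.03,0],[0,0,0,0],[0,0,0,0],[0,0,0,0],[0,0,0,0],[0,0,0,0],[0,0,0,0],[0,0,0,0],[0,0,0,0],[0,0,0,0]]]'
```

```text
t: 54.15
ee_pos: [0.5356, -0.3803, 0.0836]
eef_rot: [-3.141, 0.001, -3.096]
force: [-2.2, 2.5, 12.6]
gripper_width: 0.0395
grip_force: 30.0
```

```bash
python3 -m crank '[[[0,0,0.01,0],[0,0,0,0],[0,0,0,0],[0,0,0,0],[0,0,0,0],[0,0,0,0],[0,0,0,0],[0,0,0,0],[0,0,0,0],[0,0,0,0]]]'
```

```text
t: 55.15
ee_pos: [0.5357, -0.3803, 0.0835]
eef_rot: [-3.141, 0.001, -3.096]
force: [-2.4, 1.6, 11.2]
gripper_width: 0.0397
grip_force: 30.0
```

Steady push of ~13 N: home. Release and retreat.

```bash
python3 -m crank '[[[0,0,0,0],[0,0,0,0],[0,0,0,0],[0,0,0,0],[0,0,0,0],[0,0,0,0],[0,0,-0.5,0],[0,0,-1,0],[0,0,-1,0],[0,0,-1,0]]]' 0
python3 -m crank '[[[0,0,-1,0],[0,0,-1,0],[0,0,-1,0],[-0.5,0,-1,0],[-1,0.5,0,0],[-1,0.5,0,0],[-1,0.5,0,0],[0,0,0,0],[0,0,0,0],[0,0,0,0]]]'
python3 - <<'E'
from look import *
m,s,im=look("w10");print(s["ee_pos"],s["force"])
for z in(.008,.012,.016):print(z,fitcan(m,im,z,[.535,-.38]))
k=optics.get_image("scene")[120:260,150:350]
cv2.imwrite("pics/c10.png",np.vstack([im[:300],cv2.copyMakeBorder(cv2.resize(k,(429,300),interpolation=cv2.INTER_CUBIC),0,0,0,211,0)]))
E
```

```text
t: 56.15
ee_pos: [0.5352, -0.38, 0.1524]
eef_rot: [-3.141, 0.0, -3.096]
force: [0.8, 0.5, -0.6]
gripper_width: 0.0941
grip_force: 0.0
t: 57.15
ee_pos: [0.6029, -0.3473, 0.2311]
eef_rot: [-3.141, -0.0, -3.097]
force: [-0.4, -0.7, -0.3]
gripper_width: 0.0939
grip_force: 0.0
[ 0.60287072 -0.34732334  0.23111945] [-0.43286716 -0.72697447 -0.27754527]
0.008 [(array([ 0.5353, -0.381 ]), [262, 94, 45, 43, 1415]), (array([ 0.6106, -0.1057]), [474, 170, 61, 51, 1970])]
0.012 [(array([ 0.5353, -0.3806]), [262, 94, 45, 43, 1415]), (array([ 0.6097, -0.1087]), [474, 170, 61, 51, 1970])]
0.016 [(array([ 0.5353, -0.3802]), [262, 94, 45, 43, 1415]), (array([ 0.6087, -0.1117]), [474, 170, 61, 51, 1970])]
```

View pics/c10.png

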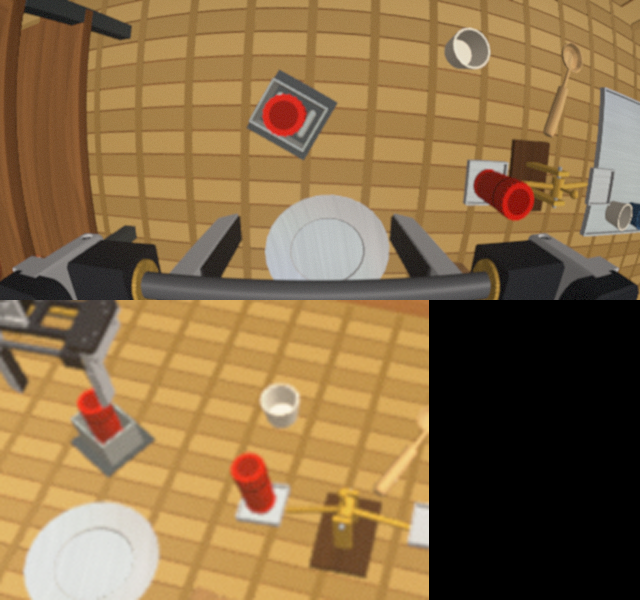

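A stands upright in the holder (285,115), at its centre by the fit. B stands on the right pan (500,190), and the gripper is clear of both. Hand in.

```bash
python3 -c "
from plant import ctrl
print(ctrl.finish_job())"
```

```text
the job is handed in; nothing more can be done
None
```

I handed the job in at about 57 s, without seeing the judge's verdict: canister A dropped on the balance, so it was pressed home in the spring holder with a steady push of about 13 N and released, and canister B was left standing on the right pan.

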